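# Swing the curd spout over the empty mould and open its valve

### The job

Get the cheese filling station ready: push the swivelling steel spout round until its outlet hangs over the middle of the one empty mould, and only then push the blue valve lever clockwise (seen from above) a quarter turn, fully open, so that it lies in line with its pipe. Just push with a fingertip, gently and without gripping anything, and leave the moulds and everything else standing where they are.

Things in the scene. Friction and masses are not known exactly. Their poses are not given: they have to be found in the camera images.
- station: White plastic board 340 x 620 x 20 mm lying on the bench, fixed; carries spout, pipe, valve and moulds. Origin at bench level under the axis of the spout's post (38 mm diameter); x axis away from the robot (within about 0.2 rad), y left, z up. The board spans x -230..110 and y -370..250 mm from the origin.
- spout_pivot (a point): Point on the vertical swivel axis of the spout, 165 mm above the bench, half height of its trough. The spout is an open steel trough 44 mm wide with upright flat sides, from 150 to 180 mm above the bench, reaching 184 mm from the axis on the outlet side and 29 mm on the other.
- spout_outlet (a point): Lower end of the green outlet tube (28 mm diameter) under the free end of the spout, 160 mm from the swivel axis, 134 mm above the bench. This point belongs over the centre of the empty mould.
- spout (a joint): Turn of the spout (rad) about its post, positive counter-clockwise from above, stops at -1.4 and 1.4. At 0 it points along the station's -x, towards the robot; positive values lie to the station's -y (right) side. Light friction (about 0.15 N m); it stays where it is left. The moulds stand at about -0.87, 0 and 0.87 rad.
- valve_pivot (a point): Point on the vertical axis of the valve lever, 108 mm above the bench, at x -40, y -230 mm from the station's origin.
- lever_tip (a point): Outer end of the valve lever, 102 mm from its axis, at half its height (110 mm above the bench). The lever is a bar with a blue plastic grip 20 mm wide and 14 mm thick (103 to 117 mm above the bench), which runs from 34 to 102 mm from the axis.
- valve (a joint): Turn of the valve lever (rad): about 0 shut (lever along the station's -y, across the pipe), growing clockwise seen from above to 1.571, a hard stop, fully open (lever along the station's -x, in line with the steel pipe right below it). Friction about 0.2 N m; it stays where it is left.
- mould_empty: The empty mould: loose white round pot with small drain holes, 90 mm outer diameter at the rim, 80 mm at the foot, 90 mm high, wall 4 mm, hollow with nothing inside. Stands on the board (rim 110 mm above the bench) at one of three places under the spout's arc. Origin at the centre of its underside.
- mould_full_a: A loose mould of the same shape filled nearly to the rim with yellow cheese. Origin at the centre of its underside.
- mould_full_b: Another filled mould, the same.
- cheese_a: Small yellow cheese, 72 mm diameter, 45 mm high, loose on the left rear of the board. Origin at the centre of its underside.
- cheese_b: Cheese wheel, 110 mm diameter, 65 mm high, on the bench to the left of the board. Origin at the centre of its underside.
- spice_jar: Small jar with green cap, 42 mm diameter, 65 mm high, on the board's right rear corner. Origin at the centre of its underside.
- ladle: Steel spoon lying on the bench on the right.
- brush: Brush lying on the bench on the left.
- jug: Blue plastic mug, 90 mm diameter, 110 mm high, on the bench on the right. Origin at the centre of its underside.
Things that resemble listed ones, but are neither listed nor needed, are in the scene too. Leave any purple, red or turquoise look-alike of the mould_full_a alone.

How it is judged:
By the outcome, as a careful person would: the job done as asked, in the order asked, and still so for the second after the job is handed in, with the robot touching nothing.
It also fails if it takes over 48 s, if anything falls off the work surface, if the arm or the gripper's body presses on something with over 40 N, if the wrist force passes 120 N, or if a joint passes its speed limit or range.

### The arm

A 6-joint arm with a two-finger parallel gripper is mounted at the origin on the work surface. World frame = base frame: x ahead of the robot, y to its left, z up, the work surface at z = 0. Lengths are in m, angles in rad, forces in N, time in s.
With the tool pointing down it reaches from about 0.35 to 0.85 m from the base axis. Payload 8.1 kg.
Tool frame: the origin (TCP) lies between the finger pads; the fingertips stand 11 mm ahead of it and the grasp point (between the pads) lies 8 mm behind it (robot.tips_ahead is the distance from the TCP to the fingertips, in m); z points along the fingers, y is the line along which they close (so a half turn about z gives the same grasp; the last joint's range is limited). The gripper opens to 93 mm and grips with 3 to 60 N. Pads are 15 mm wide; open, the fingers measure 128 mm over their backs; the gripper's body (75 mm by 188 mm) begins 65 mm behind the grasp point.
Start: joints at [-1.279, 0.13, 1.488, -0, 1.523, -0.085], TCP at [0.221, -0.558, 0.23] pointing down, gripper open.
Joint ranges: [-2.96, 2.96], [-0.89, 2.26], [0.02, 2.5], [-1.34, 4.48], [0, 2.73], [-2.66, 2.66]. Speed limits (rad/s): [2.39, 2.39, 2.79, 3.14, 3.14, 3.14].

### API

Orientations are given as a rotation vector (axis times angle).
In Python, from plant import robot gives the robot as it stands. The module is installed in compiled form; this text tells all that it offers.
- The arm moves only by the tool move_arm, never from a script. Its argument "deltas" is one flat list of numbers, 7 for each row, row after row: the shift along the tool's x, y, z in m, then the turn, a rotation vector about the tool's x, y, z in rad, then the opening, from 0 (shut) to 1 (fully open). A call has 1 to 12 rows; each row is the pose to reach, as a shift and turn from the pose commanded when the call began, along the tool's axes at that moment; what a row does not reach only later rows make up. A row lasts 1/8 s, in which the tool goes at most 62.5 mm and 10.7 degrees, less where a joint would pass 70% of its speed; a pose out of reach is approached as far as the arm can. A call with a gripper value outside its range is refused whole. The fingers move at their own pace and stop on an object; "squeeze" is the grip in N (left out, the last holds). Time passes only in rows, so rows that repeat a pose let the fingers close. It gives the time, the measured TCP pose, the force, the opening and the grip force at its end, in the units of the state.
- robot.read_state(): the state, without advancing time (a new reading comes with each control period).
- robot.read_camera(name): name is "side" or "top" or "wrist"; returns (picture, depth): 384x512x3 uint8, red, green, blue; 384x512 float32, m along the optical axis (not along the pixel's ray), 0 where there is no reading.
- robot.camera_model(name): a dict with "K" (3x3 intrinsics, pixels), "R" (3x3) and "t" (3): a world point X has camera coordinates R X + t; the wrist camera has in their place "tool_from_camera" (4x4, takes a point from camera to tool coordinates, whose origin is the TCP and whose axes are the flange's). Camera axes: x right, y down, z forward; pixel columns grow to the right and rows downward; lengths in m; the calibration is good to about 2 mm. The wrist camera is an equidistant fisheye: a pixel r from the principal point sees the ray r / f radians off the axis. A picture is of the moment at which its call begins: read the wrist's pose just before it. camera_model takes no time and is no camera call.
- robot.close_job(): hands the job in; it is judged then, once.
Trained networks look in the newest picture that a camera, given by its name, has taken for a name from the list of things; names that differ only in an ending like _2 or _b are one class to them, and where a whole thing is asked for, a point or a joint stands for the part that bears it (a point fixed in the world has none). Each returns a list of dicts, best first, with "confidence" (0 to 1); they miss things now and then, are a little off and sometimes report something else, mostly with a low value. They report only what shows in the picture. A call takes as long as a camera call. They do not tell look-alikes from the thing itself.
- robot.recognise(camera, label): "uv" ([column, row] in pixels, amid what is visible of it).
The state is a dict: "t": time; "q": joint angles; "dq": joint speeds; "joint_torque": joint torques, N m; "tool_pos": TCP position; "orientation": TCP orientation; "force": force on the tool from outside, world axes, zero at the start; "wrist_torque": the same for the moment, N m; "opening": finger opening in m; "gripper_force": force on a finger pad.
Only numpy, scipy, OpenCV 4.12 (cv2) and the standard library are available. Lean on these libraries where they do the work, as an engineer would, in place of code of your own. Each camera call takes 0.05 s, during which the arm holds its last target. There are 200 camera calls.

## Working session

There is one attempt and no reset: what is moved stays moved. The work goes in short steps, Python scripts to look and compute and a tool call to move; the robot and the scene stay as the last step left them, time stands still between calls to the robot, and variables do not carry over. Pictures are saved under pics/ and viewed, at most 10 in all, crops included, and the job is handed in when it is done.

Besides the shell and the picture viewer there is one more tool, called after "Emit:" by a JSON object that holds its "fn" and its "kwargs". move_arm: Moves the arm, as the interface text tells. Its arguments: {"type":"object","properties":{"deltas":{"type":"array","items":{"type":"number"}},"squeeze":{"type":"number"}},"required":["deltas"]}

```bash
mkdir -p pics; cat > h.py <<'E'
import numpy as np, cv2
from plant import robot
from scipy.spatial.transform import Rotation as R
def pt(cam,depth,u,v,z=None):
    m=robot.camera_model(cam);K=np.array(m["K"]);Rm=np.array(m["R"]);t=np.array(m["t"])
    ray=np.linalg.inv(K)@[u,v,1.]
    c=-Rm.T@t; d=Rm.T@ray
    if z is not None: return c+d*(z-c[2])/d[2]
    return c+d*depth
def cloud(cam,depth):
    m=robot.camera_model(cam);K=np.array(m["K"]);Rm=np.array(m["R"]);t=np.array(m["t"])
    v,u=np.mgrid[:384,:512]
    ray=np.stack([u,v,np.ones_like(u)],-1)@np.linalg.inv(K).T
    return (ray*depth[...,None]-t)@Rm
E
python3 - <<'E'
from h import *
for c in ["top","side"]:
    p,d=robot.read_camera(c); np.savez(c+".npz",p=p,d=d)
    cv2.imwrite(f"pics/{c}0.png",cv2.resize(p[...,::-1],(800,600)))
    m=robot.camera_model(c); print(c,np.round(-np.array(m["R"]).T@m["t"],3))
    for l in ["spout_outlet","spout_pivot","valve_pivot","lever_tip","mould_empty","mould_full_a"]:
        print(l,[(np.round(r["uv"]).tolist(),round(r["confidence"],2),np.round(pt(c,d[int(r["uv"][1]),int(r["uv"][0])],*r["uv"]),3).tolist()) for r in robot.recognise(c,l)][:5])
s=robot.read_state();print(s["t"],s["tool_pos"],s["orientation"],R.from_rotvec(s["orientation"]).as_matrix().round(3))
E
```

```text
top [ 0.404 -0.016  1.696]
spout_outlet [([231.0, 190.0], 0.88, [0.524, 0.077, 0.156])]
spout_pivot [([262.0, 188.0], 0.63, [0.541, -0.037, 0.023])]
valve_pivot [([260.0, 191.0], 0.71, [0.532, -0.029, 0.025]), ([206.0, 198.0], 0.2, [0.5, 0.173, 0.108]), ([197.0, 162.0], 0.16, [0.643, 0.216, 0.061])]
lever_tip [([314.0, 179.0], 0.49, [0.57, -0.231, 0.115])]
mould_empty [([242.0, 215.0], 0.75, [0.436, 0.039, 0.027]), ([261.0, 190.0], 0.24, [0.537, -0.034, 0.018])]
mould_full_a [([208.0, 199.0], 0.9, [0.495, 0.164, 0.109]), ([172.0, 252.0], 0.77, [0.295, 0.301, 0.088]), ([236.0, 125.0], 0.64, [0.783, 0.064, 0.09]), ([277.0, 199.0], 0.62, [0.496, -0.093, 0.109])]
side [-0.098 -0.92   0.852]
spout_outlet []
spout_pivot [([248.0, 230.0], 0.87, [0.454, -0.059, 0.015])]
valve_pivot [([242.0, 232.0], 0.94, [0.429, -0.063, 0.018])]
lever_tip []
mould_empty [([228.0, 205.0], 0.93, [0.414, 0.004, 0.101])]
mould_full_a [([165.0, 193.0], 0.95, [0.28, 0.263, 0.057]), ([218.0, 185.0], 0.79, [0.447, 0.134, 0.105]), ([201.0, 177.0], 0.65, [0.474, 0.341, 0.025]), ([259.0, 215.0], 0.6, [0.47, -0.109, 0.106])]
0.7 [ 0.22077928 -0.55792082  0.22965071] [ 3.08596410e+00  5.88385958e-01 -1.55154121e-05] [[ 0.93   0.368 -0.   ]
 [ 0.368 -0.93  -0.   ]
 [-0.     0.    -1.   ]]
```

```bash
python3 - <<'E'
from h import *
z=np.load("top.npz");P=cloud("top",z["d"]);p=z["p"]
crop=p[100:270,150:350]
cv2.imwrite("pics/topcrop.png",cv2.resize(crop[...,::-1],(700,595),interpolation=cv2.INTER_CUBIC))
# spout top
hsv=cv2.cvtColor(p,cv2.COLOR_RGB2HSV)
m=(P[...,2]>.14)&(P[...,2]<.19)&(P[...,0]>.3)&(P[...,1]>-.4)
q=P[m];print("spout",len(q),q.min(0).round(3),q.max(0).round(3))
r=cv2.minAreaRect((q[:,:2]*1000).astype(np.float32));print(r,cv2.boxPoints(r).round())
b=(hsv[...,0]>95)&(hsv[...,0]<130)&(hsv[...,1]>120)&(P[...,2]>.095)&(P[...,2]<.125)&(P[...,0]>.3)
q=P[b];print("blue",len(q),q.min(0).round(3),q.max(0).round(3));
if len(q)>3:
    r=cv2.minAreaRect((q[:,:2]*1000).astype(np.float32));print(r,cv2.boxPoints(r).round())
E
```

```text
spout 1349 [0.426 0.01  0.14 ] [0.831 0.761 0.19 ]
((618.5452270507812, 408.487548828125), (770.0194702148438, 228.8235321044922), 73.30155181884766) [[398.  73.]
 [618.   7.]
 [839. 744.]
 [620. 810.]]
blue 268 [ 0.557 -0.53   0.095] [0.977 0.065 0.124]
((771.146240234375, -230.137939453125), (657.60791015625, 270.9656677246094), 38.859493255615234) [[ 430. -331.]
 [ 600. -542.]
 [1112. -129.]
 [ 942.   82.]]
```

View pics/side0.png

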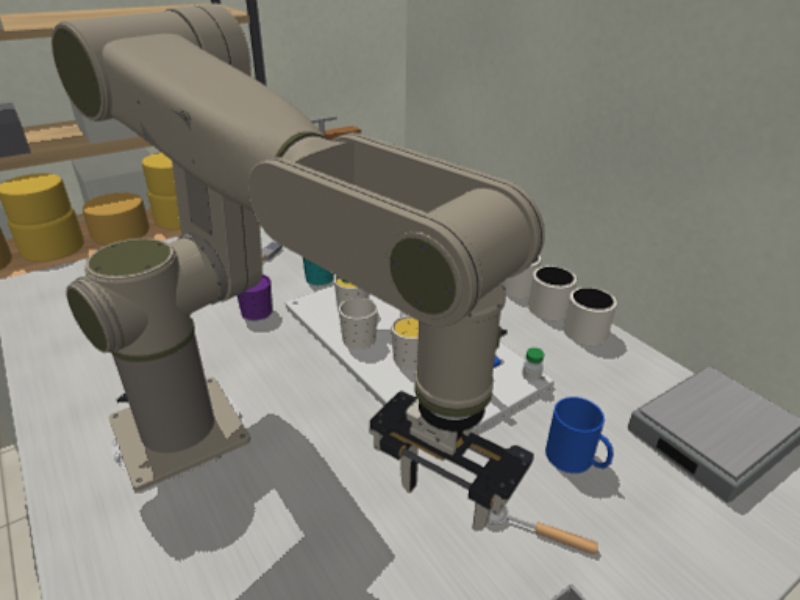

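View pics/topcrop.png

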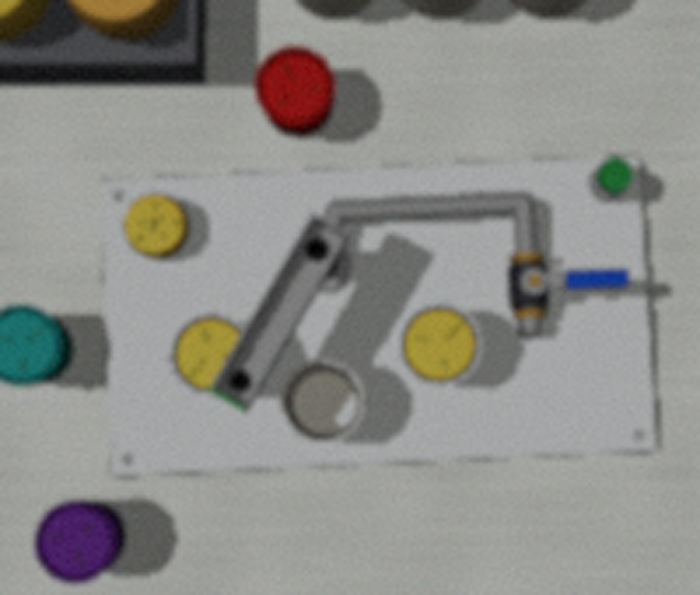

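The top crop shows the empty mould in the middle at (322,401). The two yellow-filled moulds are at (210,350) and (440,345), and the red, turquoise and purple pots are look-alikes. The spout runs from its pivot at (317,248) to its outlet at (240,380). The lever is at (597,279), pointing right (shut). The middle mould is the one to fill, because it is the only grey, hollow one. In the side view it stands at (358,322), open and empty.

```bash
python3 - <<'E'
from h import *
z=np.load("top.npz");P=cloud("top",z["d"]);p=z["p"];hsv=cv2.cvtColor(p,cv2.COLOR_RGB2HSV)
roi=np.zeros(p.shape[:2],bool);roi[150:235,180:345]=1
def rect(m,n):
    nl,l,st,_=cv2.connectedComponentsWithStats((m&roi).astype(np.uint8))
    k=1+st[1:,4].argmax();q=P[l==k];r=cv2.minAreaRect((q[:,:2]*1000).astype(np.float32))
    print(n,len(q),np.median(q[:,2]).round(3),[np.round(a,1) for a in r],cv2.boxPoints(r).round().tolist());return q
rect((P[...,2]>.138)&(P[...,2]<.2),"spout")
rect((hsv[...,0]>100)&(hsv[...,0]<130)&(hsv[...,1]>110),"lever")
rect((hsv[...,0]>20)&(hsv[...,0]<35)&(hsv[...,1]>110)&(np.arange(512)>260),"cheeseR")
def c2(u,v,h):print((u,v),pt("top",0,150+u/3.5-.36,100+v/3.5-.36,h).round(4))
print("pivot hole");c2(317,248,.152);c2(317,248,.165);print("outlet hole");c2(240,380,.152)
print("valve");c2(534,281,.125);c2(567,280,.117);c2(628,278,.117)
# mould empty rim
h,w=p.shape[:2]
m=(P[...,2]>.095)&(P[...,2]<.125);m[:, :225]=0;m[:,258:]=0;m[:200]=0
q=P[m&roi];(c,r)=cv2.minEnclosingCircle((q[:,:2]*1000).astype(np.float32));print("empty",len(q),c,r)
s=np.load("side.npz");S=cloud("side",s["d"])
mm=(S[...,2]>.103)&(S[...,2]<.114)&(np.hypot(S[...,0]-.436,S[...,1]-.037)<.06);q=S[mm]
(c,r)=cv2.minEnclosingCircle((q[:,:2]*1000).astype(np.float32));print("empty side",len(q),c,r)
# board corners
for u,v in [(105,180),(640,158),(660,447),(113,473)]: c2(u,v,.02)
print(robot.camera_model("wrist"))
E
```

```text
spout 756 0.156 [array([528.1,  81.1]), array([ 45.3, 213.7]), np.float64(59.3)] [[425.0, 116.0], [608.0, 7.0], [632.0, 46.0], [448.0, 155.0]]
lever 77 0.117 [array([ 568. , -255.4]), array([17.8, 61.1]), np.float64(3.5)] [[557.0, -225.0], [561.0, -286.0], [579.0, -285.0], [575.0, -224.0]]
cheeseR 310 0.106 [array([498.7, -88.3]), array([71.8, 70.1]), np.float64(88.6)] [[463.0, -123.0], [533.0, -125.0], [535.0, -53.0], [465.0, -52.0]]
pivot hole
(317, 248) [0.5972 0.043  0.152 ]
(317, 248) [0.5956 0.0425 0.165 ]
outlet hole
(240, 380) [0.4586 0.1234 0.152 ]
valve
(534, 281) [ 0.5645 -0.1878  0.125 ]
(567, 280) [ 0.5663 -0.2241  0.117 ]
(628, 278) [ 0.5683 -0.2896  0.117 ]
empty 98 (436.24530029296875, 38.703861236572266) 44.63993835449219
empty side 90 (438.60040283203125, 37.528160095214844) 47.0445671081543
(105, 180) [0.6928 0.291  0.02  ]
(640, 158) [ 0.7166 -0.3224  0.02  ]
(660, 447) [ 0.3863 -0.3396  0.02  ]
(113, 473) [0.3588 0.2783 0.02  ]
{'K': array([[297.31863964,   0.        , 250.04906221],
       [  0.        , 297.31863964, 191.7715598 ],
       [  0.        ,   0.        ,   1.        ]]), 'tool_from_camera': array([[ 1.62093980e-03, -9.70241143e-01, -2.42135288e-01,
         6.73054961e-02],
       [ 9.99998319e-01,  1.36513620e-03,  1.22421549e-03,
         7.47216409e-04],
       [-8.57236585e-04, -2.42136865e-01,  9.70241724e-01,
        -1.54657020e-01],
       [ 0.00000000e+00,  0.00000000e+00,  0.00000000e+00,
         1.00000000e+00]])}
```

Emit:
{"fn": "move_arm", "kwargs": {"deltas": [0,0,-0.05,0,0,0,0,0,0,-0.1,0,0,0.05,0,0.04,-0.043,-0.1,0,0,0.1,0,0.08,-0.086,-0.1,0,0,0.15,0,0.12,-0.129,-0.1,0,0,0.2,0,0.16,-0.172,-0.1,0,0,0.25,0,0.2,-0.215,-0.1,0,0,0.3,0,0.24,-0.258,-0.1,0,0,0.35,0,0.28,-0.301,-0.1,0,0,0.377,0,0.32,-0.344,-0.1,0,0,0.377,0,0.36,-0.387,-0.1,0,0,0.377,0,0.4,-0.43,-0.1,0,0,0.377,0], "squeeze": 5}}

```text
t: 2.2
tool_pos: [0.4349, -0.009, 0.33]
orientation: [3.141, -0.0, 0.002]
force: [0.5, 0.3, -0.0]
opening: 0.0006
gripper_force: 0.0
```

Emit:
{"fn": "move_arm", "kwargs": {"deltas": [0.025,-0.06,0,0,0,0,0,0.05,-0.12,0,0,0,0,0,0.075,-0.186,0,0,0,0,0,0.075,-0.186,0.03,0,0,0,0,0.075,-0.186,0.08,0,0,0,0,0.075,-0.186,0.13,0,0,0,0,0.075,-0.186,0.177,0,0,0,0,0.075,-0.186,0.177,0,0,0,0]}}

```text
t: 3.2
tool_pos: [0.5063, 0.1743, 0.1485]
orientation: [3.14, -0.0, -0.013]
force: [-0.5, -0.6, 0.5]
opening: 0.0007
gripper_force: 0.0
```

```bash
python3 - <<'E'
from h import *
s=robot.read_state();print(s["t"],s["tool_pos"],s["orientation"],s["force"])
p,d=robot.read_camera("wrist");np.savez("w1.npz",p=p,d=d,pos=s["tool_pos"],ori=s["orientation"]);cv2.imwrite("pics/w1.png",cv2.resize(p[...,::-1],(800,600)))
E
```

```text
3.2 [0.5063341  0.17434184 0.14845221] [ 3.13959024e+00 -2.51081030e-04 -1.28902855e-02] [-0.48789188 -0.60851499  0.46056855]
```

View pics/w1.png

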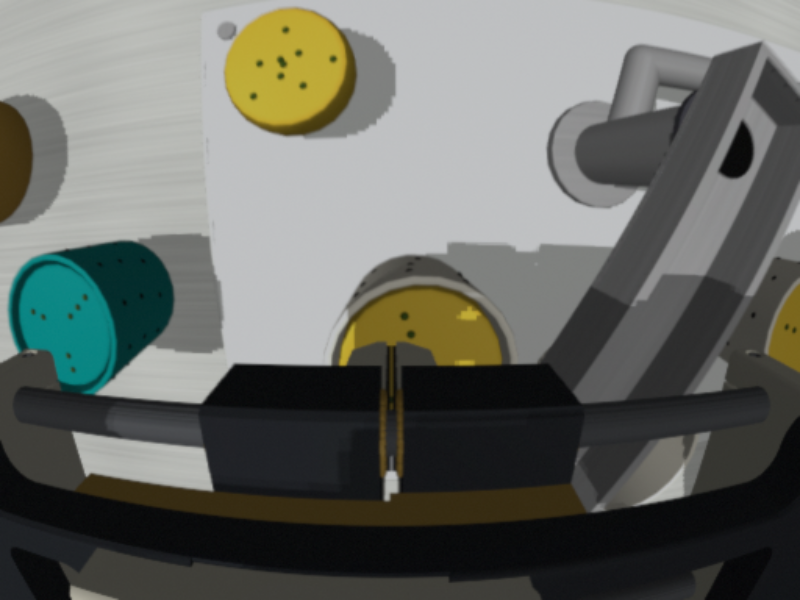

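Emit:
{"fn": "move_arm", "kwargs": {"deltas": [-0.007,0.013,0,0,0,0,0,-0.014,0.026,0,0,0,0,0,-0.021,0.038,0,0,0,0,0,-0.028,0.049,0,0,0,0,0,-0.035,0.06,0,0,0,0,0,-0.04,0.068,0,0,0,0,0,-0.045,0.076,0,0,0,0,0,-0.049,0.082,0,0,0,0,0,-0.049,0.082,0,0,0,0,0,-0.049,0.082,0,0,0,0,0]}}

```text
t: 4.5
tool_pos: [0.4605, 0.0931, 0.1525]
orientation: [3.142, -0.0, -0.0]
force: [-0.5, 0.4, 0.1]
opening: 0.0004
gripper_force: 0.0
```

```bash
cat >> h.py <<'E'
def wcloud(d,pos,ori):
    m=robot.camera_model("wrist");K=np.array(m["K"]);T=np.array(m["tool_from_camera"])
    v,u=np.mgrid[:384,:512];x=(u-K[0,2])/K[0,0];y=(v-K[1,2])/K[1,1];r=np.hypot(x,y)+1e-9
    k=np.tan(r)/r
    c=np.stack([x*k,y*k,np.ones_like(x)],-1)*d[...,None]
    c[r>1.4]=0
    return (c@T[:3,:3].T+T[:3,3])@R.from_rotvec(ori).as_matrix().T+pos
PIV=np.array([.5955,.042]);PSI=.043
E
python3 - <<'E'
from h import *
s=robot.read_state();print(s["t"],s["tool_pos"],s["force"])
p,d=robot.read_camera("wrist");np.savez("w2.npz",p=p,d=d,pos=s["tool_pos"],ori=s["orientation"]);cv2.imwrite("pics/w2.png",cv2.resize(p[...,::-1],(800,600)))
P=wcloud(d,s["tool_pos"],s["orientation"])
m=(P[...,2]>.172)&(P[...,2]<.186)&(d>0)&(P[...,0]<.64)&(P[...,0]>.3)&(abs(P[...,1]-.04)<.12)
q=P[m];print(len(q),q.min(0),q.max(0));r=cv2.minAreaRect((q[:,:2]*1000).astype(np.float32));print(r)
t,dt=robot.read_camera("top");np.savez("top2.npz",p=t,d=dt);cv2.imwrite("pics/top2.png",cv2.resize(t[130:250,170:330,::-1],(800,600),interpolation=cv2.INTER_CUBIC))
E
```

```text
4.5 [0.46048131 0.09312634 0.152536  ] [-0.45856606  0.40925637  0.06083385]
6426 [0.45954807 0.02241862 0.17200056] [0.59209521 0.09488685 0.18544739]
((525.7774658203125, 58.1492919921875), (65.26814270019531, 137.0049285888672), 85.84432983398438)
```

View pics/w2.png

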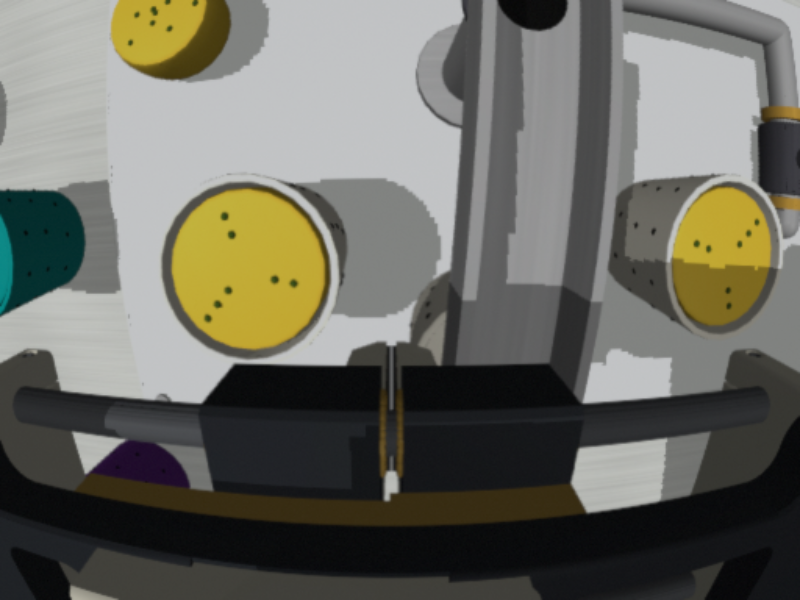

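The wrist view shows the spout now pointing nearly at the robot, with its trough at columns 460–610. Both full moulds are undisturbed at (250,265) and (722,255). Next I'll measure the remaining angle.

```bash
cat >> h.py <<'E'
def spoutline(P,d,x0=.49,x1=.585):
    m=(P[...,2]>.172)&(P[...,2]<.186)&(d>0)
    L=[]
    for x in np.arange(x0,x1,.005):
        q=P[m&(abs(P[...,0]-x)<.004)&(abs(P[...,1]-.04)<.07)]
        if len(q)>5: L.append((x,q[:,1].min(),q[:,1].max()))
    L=np.array(L);mid=(L[:,1]+L[:,2])/2;a,b=np.polyfit(L[:,0],mid,1)
    print("width",(L[:,2]-L[:,1]).round(3));print("slope",a,"y at pivot",a*PIV[0]+b,"y at x.437",a*.437+b)
E
python3 - <<'E'
from h import *
w=np.load("w2.npz");P=wcloud(w["d"],w["pos"],w["ori"]);spoutline(P,w["d"])
z=np.load("top2.npz");P=cloud("top",z["d"]);spoutline(P,z["d"],.45)
w=np.load("w1.npz")
hsv=cv2.cvtColor(np.load("w2.npz")["p"],cv2.COLOR_RGB2HSV)
w=np.load("w2.npz");P=wcloud(w["d"],w["pos"],w["ori"])
for nm,sl in [("L",slice(0,220)),("R",slice(400,512))]:
    m=np.zeros((384,512),bool);m[100:235,sl]=1;m&=(hsv[...,0]>18)&(hsv[...,0]<35)&(hsv[...,1]>110)&(P[...,2]>.09)
    q=P[m];print(nm,[np.round(x,1) for x in cv2.minEnclosingCircle((q[:,:2]*1000).astype(np.float32))],np.median(q[:,2]))
E
```

```text
width [0.045 0.045 0.045 0.045 0.045 0.045 0.045 0.045 0.045 0.045 0.045 0.045
 0.045 0.045 0.045 0.045 0.045 0.045 0.045]
slope -0.059899819444065625 y at pivot 0.04416578093424025 y at x.437 0.05365990231612465
width [0.004 0.04 ]
slope 0.4497909988862528 y at pivot 0.05596447189173545 y at x.437 -0.015327401431735638
L [array([500.4, 144.4]), np.float64(58.8)] 0.10546007178050609
R [array([510.9, -17. ]), np.float64(110.9)] 0.10559814405231427
```

Emit:
{"fn": "move_arm", "kwargs": {"deltas": [0,0.004,0,0,0,0,0,0,0.008,0,0,0,0,0,0,0.012,0,0,0,0,0,0,0.012,0,0,0,0,0,0,0.012,0,0,0,0,0,0,0.012,0,0,0,0,0,0,-0.02,0,0,0,0,0,0,-0.05,0,0,0,0,0,-0.03,-0.05,-0.06,0,0,0,0,-0.08,-0.05,-0.1,0,0,0,0,-0.1,-0.05,-0.12,0,0,0,0,-0.1,-0.05,-0.12,0,0,0,0]}}

```text
t: 6.1
tool_pos: [0.361, 0.1437, 0.2754]
orientation: [-3.14, -0.001, -0.009]
force: [0.5, -0.5, -0.6]
opening: 0.0004
gripper_force: 0.0
```

```bash
python3 - <<'E'
from h import *
s=robot.read_state();print(s["t"],s["tool_pos"],s["force"])
p,d=robot.read_camera("wrist");np.savez("w3.npz",p=p,d=d,pos=s["tool_pos"],ori=s["orientation"]);cv2.imwrite("pics/w3.png",cv2.resize(p[...,::-1],(800,600)))
P=wcloud(d,s["tool_pos"],s["orientation"]);spoutline(P,d,.43)
t,dt=robot.read_camera("side");np.savez("side3.npz",p=t,d=dt);S=cloud("side",dt)
for nm,Q in [("wrist",P),("side",S)]:
    m=(Q[...,2]>.104)&(Q[...,2]<.113)&(np.hypot(Q[...,0]-.437,Q[...,1]-.038)<.055);q=Q[m]
    (c,r)=cv2.minEnclosingCircle((q[:,:2]*1000).astype(np.float32));print(nm,len(q),c,r)
hsv=cv2.cvtColor(p,cv2.COLOR_RGB2HSV)
g=(hsv[...,0]>40)&(hsv[...,0]<85)&(hsv[...,1]>80)&(abs(P[...,0]-.437)<.06)&(abs(P[...,1]-.04)<.06);print("green",g.sum(),P[g].min(0) if g.any() else 0,P[g].max(0) if g.any() else 0)
E
```

```text
6.1 [0.36095413 0.14367322 0.27538019] [ 0.48579915 -0.54539773 -0.64256218]
width [0.045 0.044 0.044 0.045 0.045 0.044 0.044 0.044 0.045 0.045 0.045 0.045
 0.045 0.045 0.045 0.045 0.045 0.045 0.045 0.045 0.045 0.045 0.045 0.044
 0.005]
slope -0.02011232809115484 y at pivot 0.03922710499918832 y at x.437 0.042414909001636365
wrist 538 (439.0355529785156, 41.41429138183594) 44.786441802978516
side 70 (435.65081787109375, 37.60010528564453) 46.9582405090332
green 268 [0.38347781 0.01905624 0.15382247] [0.41856594 0.0896197  0.38808298]
```

View pics/w3.png

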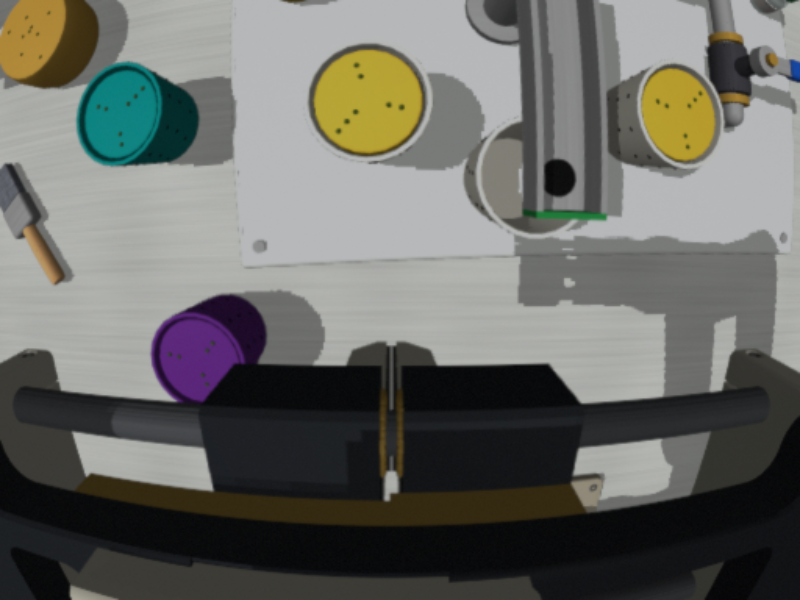

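The wrist view shows the outlet hole at (560,177) and the empty mould's rim around (535,175). Next I'll centre the camera above them for an unbiased check.

Emit:
{"fn": "move_arm", "kwargs": {"deltas": [0,0.05,0,0,0,0,0,0,0.1,0,0,0,0,0,0,0.1,0,0,0,0,0,0,0.1,0,0,0,0,0,0,0.1,0,0,0,0,0]}}

```text
t: 6.82
tool_pos: [0.3605, 0.0441, 0.2721]
orientation: [-3.141, -0.002, 0.002]
force: [-0.4, 1.0, 0.0]
opening: 0.0002
gripper_force: 0.0
```

```bash
cat >> h.py <<'E'
from scipy.optimize import least_squares
def rim(Q,d):
    m=(Q[...,2]>.1075)&(Q[...,2]<.1125)&(d>0);rr=np.hypot(Q[...,0]-.437,Q[...,1]-.039);q=Q[m&(rr<.055)&(rr>.03)][:,:2]
    f=least_squares(lambda p:np.hypot(*(q-p[:2]).T)-p[2],[.437,.039,.043],loss="soft_l1",f_scale=.002).x
    print("rim",len(q),f.round(4),np.percentile(q,[0,100],axis=0).round(3).tolist());return f
E
python3 - <<'E'
from h import *
s=robot.read_state();print(s["t"],s["tool_pos"],s["orientation"])
p,d=robot.read_camera("wrist");np.savez("w4.npz",p=p,d=d,pos=s["tool_pos"],ori=s["orientation"]);cv2.imwrite("pics/w4.png",cv2.resize(p[...,::-1],(800,600)))
P=wcloud(d,s["tool_pos"],s["orientation"]);spoutline(P,d,.425,.56);rim(P,d)
w=np.load("w3.npz");P3=wcloud(w["d"],w["pos"],w["ori"]);spoutline(P3,w["d"],.425,.54);rim(P3,w["d"])
E
```

```text
6.825 [0.36050501 0.04405465 0.27205622] [-3.1412178e+00 -1.9788632e-03  1.8992239e-03]
width [0.044 0.044 0.044 0.045 0.045 0.044 0.043 0.043 0.044 0.044 0.044 0.043
 0.043 0.044 0.044 0.044 0.044 0.043 0.044 0.044 0.044 0.044 0.043]
slope 0.019362162401576812 y at pivot 0.043936818658942244 y at x.437 0.04086791591829232
rim 736 [0.4394 0.0401 0.0426] [[0.395, -0.004], [0.474, 0.084]]
width [0.045 0.045 0.044 0.044 0.045 0.045 0.044 0.044 0.044 0.045 0.045 0.045
 0.045 0.045 0.045 0.045 0.045 0.045 0.045 0.045 0.045 0.045 0.045 0.045]
slope 0.018213098256075685 y at pivot 0.044066650842799746 y at x.437 0.041179874769211755
rim 497 [0.4395 0.0406 0.0425] [[0.395, 0.009], [0.482, 0.085]]
```

View pics/w4.png

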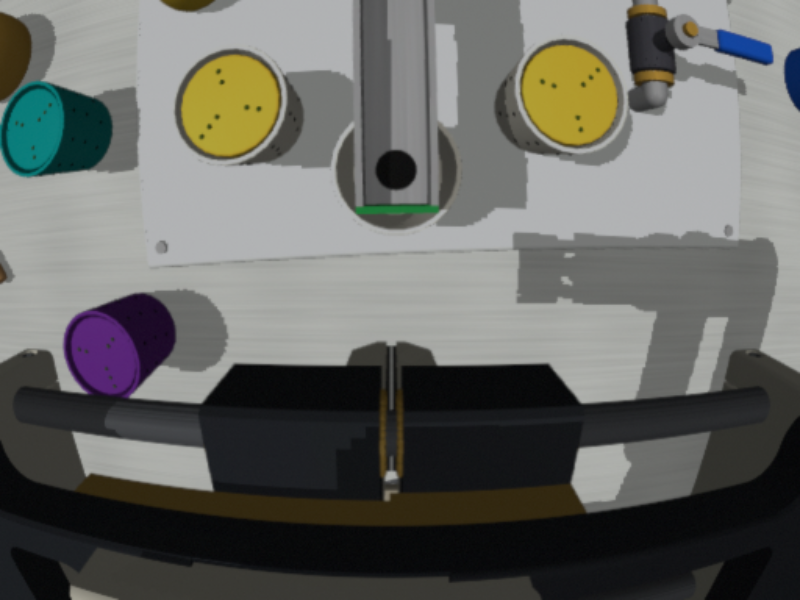

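Wrist view: the outlet hole at (396,170) sits in the middle of the mould's rim (columns 333–458, centre 395), about 1 mm off at most. The lever is at (735,45), still shut. Now I'll work out the valve path.

```bash
python3 - <<'E'
from h import *
z=np.load("w4.npz");P=wcloud(z["d"],z["pos"],z["ori"]);p=z["p"]
hsv=cv2.cvtColor(p,cv2.COLOR_RGB2HSV)
m=(hsv[...,0]>100)&(hsv[...,0]<130)&(hsv[...,1]>110)&(P[...,2]>.1)&(P[...,2]<.122)&(P[...,1]>-.31)&(z["d"]>0);m[60:]=0
q=P[m];r=cv2.minAreaRect((q[:,:2]*1000).astype(np.float32));print(len(q),r,cv2.boxPoints(r).round().tolist(),np.median(q[:,2]))
print("jar",pt("top",0,150+614/3.5-.36,100+175/3.5-.36,.085).round(3))
T=np.load("top.npz");C=cloud("top",T["d"])
v=C[(abs(C[...,0]-.565)<.12)&(abs(C[...,1]+.189)<.03)&(C[...,2]>.03)]
for x in np.arange(.45,.68,.015):
    a=v[abs(v[:,0]-x)<.0075]
    if len(a): print(round(x,3),"zmax",a[:,2].max().round(3),"y",a[:,1].min().round(3),a[:,1].max().round(3))
V=np.array([.565,-.189]);c,s=np.cos(.043),np.sin(.043);M=np.array([[c,-s],[s,c]])
for th in np.linspace(-.4,1.57,13):
    e=np.array([-np.sin(th),-np.cos(th)]);t=np.array([-np.cos(th),np.sin(th)])
    h=.0075*abs(np.cos(th+0.0))+.0175*abs(np.sin(th))
    print(round(th,2),(V+M@(.075*e-t*(.010+h))).round(3))
E
```

```text
474 ((569.8651123046875, -254.5264434814453), (19.059749603271484, 67.17023468017578), 2.0516738891601562) [[559.0, -221.0], [562.0, -288.0], [581.0, -288.0], [578.0, -221.0]] 0.11648509073077791
jar [ 0.686 -0.282  0.085]
0.48 zmax 0.034 y -0.168 -0.168
0.495 zmax 0.031 y -0.165 -0.165
0.51 zmax 0.07 y -0.201 -0.18
0.525 zmax 0.075 y -0.204 -0.174
0.54 zmax 0.083 y -0.209 -0.169
0.555 zmax 0.127 y -0.219 -0.169
0.57 zmax 0.124 y -0.218 -0.167
0.585 zmax 0.085 y -0.21 -0.167
0.6 zmax 0.08 y -0.206 -0.171
0.615 zmax 0.073 y -0.199 -0.175
0.63 zmax 0.072 y -0.195 -0.175
0.645 zmax 0.074 y -0.195 -0.159
0.66 zmax 0.076 y -0.195 -0.159
0.675 zmax 0.067 y -0.188 -0.159
-0.4 [ 0.619 -0.247]
-0.24 [ 0.606 -0.255]
-0.07 [ 0.592 -0.261]
0.09 [ 0.58  -0.265]
0.26 [ 0.57  -0.267]
0.42 [ 0.56  -0.268]
0.59 [ 0.549 -0.267]
0.75 [ 0.537 -0.264]
0.91 [ 0.526 -0.259]
1.08 [ 0.515 -0.252]
1.24 [ 0.506 -0.243]
1.41 [ 0.497 -0.232]
1.57 [ 0.491 -0.22 ]
```

Emit:
{"fn": "move_arm", "kwargs": {"deltas": [0.037,0.044,0,0,0,0,0,0.075,0.088,0,0,0,0,0,0.112,0.131,0,0,0,0,0,0.15,0.175,0,0,0,0,0,0.187,0.219,0,0,0,0,0,0.225,0.262,0,0,0,0,0,0.262,0.306,0,0,0,0,0,0.262,0.306,0.04,0,0,0,0,0.262,0.306,0.09,0,0,0,0,0.262,0.306,0.13,0,0,0,0,0.262,0.306,0.161,0,0,0,0,0.262,0.306,0.161,0,0,0,0]}}

```text
t: 8.38
tool_pos: [0.6207, -0.2603, 0.1074]
orientation: [-3.138, -0.003, 0.01]
force: [-0.0, -0.6, 0.9]
opening: 0.0005
gripper_force: 0.0
```

Emit:
{"fn": "move_arm", "kwargs": {"deltas": [-0.014,0,0,0,0,0,0,-0.028,0.001,0,0,0,0,0,-0.04,0.002,0,0,0,0,0,-0.05,0.004,0,0,0,0,0,-0.06,0.005,0,0,0,0,0,-0.071,0.004,0,0,0,0,0,-0.083,0.001,0,0,0,0,0,-0.094,-0.004,0,0,0,0,0,-0.105,-0.011,0,0,0,0,0,-0.114,-0.02,0,0,0,0,0,-0.123,-0.031,0,0,0,0,0,-0.123,-0.031,0,0,0,0,0]}}

```text
t: 9.88
tool_pos: [0.4983, -0.2307, 0.1113]
orientation: [-3.141, -0.001, 0.003]
force: [0.1, 0.2, 0.1]
opening: 0.0005
gripper_force: 0.0
```

Emit:
{"fn": "move_arm", "kwargs": {"deltas": [-0.002,-0.003,0,0,0,0,0,-0.004,-0.006,0,0,0,0,0,-0.006,-0.009,0,0,0,0,0,-0.006,-0.011,0,0,0,0,0,-0.006,-0.012,0,0,0,0,0,-0.006,-0.012,0,0,0,0,0]}}

```text
t: 10.62
tool_pos: [0.4932, -0.2199, 0.1115]
orientation: [-3.141, 0.0, 0.001]
force: [-1.3, -2.5, 0.6]
opening: 0.0009
gripper_force: 1.1
```

```bash
cat >> h.py <<'E'
def lever(P,p,d):
    hsv=cv2.cvtColor(p,cv2.COLOR_RGB2HSV)
    m=(hsv[...,0]>100)&(hsv[...,0]<130)&(hsv[...,1]>110)&(P[...,2]>.1)&(P[...,2]<.122)&(np.hypot(P[...,0]-.566,P[...,1]+.189)<.115)&(d>0)
    q=P[m];r=cv2.minAreaRect((q[:,:2]*1000).astype(np.float32));b=cv2.boxPoints(r)
    vx,vy=cv2.fitLine((q[:,:2]*1000).astype(np.float32),cv2.DIST_L2,0,.01,.01)[:2,0]
    print("lever",len(q),r,"dir angle vs x",np.arctan(vy/vx))
E
python3 - <<'E'
from h import *
s=robot.read_state();print(s["t"],s["tool_pos"],s["force"])
p,d=robot.read_camera("wrist");cv2.imwrite("pics/w5.png",cv2.resize(p[...,::-1],(800,600)))
lever(wcloud(d,s["tool_pos"],s["orientation"]),p,d)
E
```

```text
10.625 [ 0.49315425 -0.21987467  0.11148895] [-1.32374788 -2.53731782  0.64335848]
lever 2222 ((515.7163696289062, -193.08009338378906), (35.87560272216797, 20.07443618774414), 5.7262115478515625) dir angle vs x 0.1266124
```

View pics/w5.png

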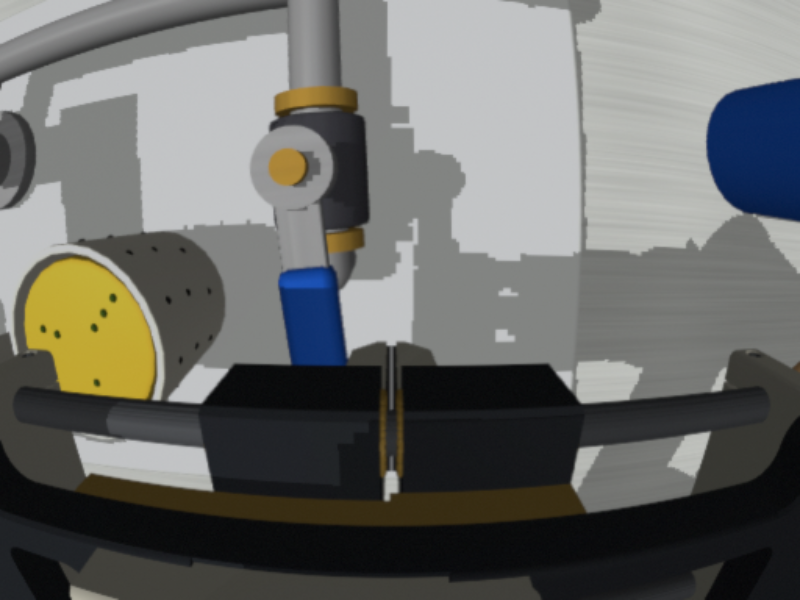

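The wrist view shows the lever at (312,320), nearly in line with the pipe. By angle it is about 0.05–0.08 rad short, and the force is only friction, so I'll press on to the stop.

Emit:
{"fn": "move_arm", "kwargs": {"deltas": [0,-0.002,0,0,0,0,0,0,-0.004,0,0,0,0,0,0,-0.005,0,0,0,0,0,0,-0.005,0,0,0,0,0]}}

```text
t: 11.18
tool_pos: [0.4932, -0.2154, 0.1115]
orientation: [3.141, -0.0, -0.001]
force: [-2.0, -6.5, -0.6]
opening: 0.0007
gripper_force: 2.9
```

Emit:
{"fn": "move_arm", "kwargs": {"deltas": [0,-0.001,0,0,0,0,0,0,-0.002,0,0,0,0,0,0,-0.002,0,0,0,0,0]}}

```text
t: 11.55
tool_pos: [0.4932, -0.2152, 0.1116]
orientation: [3.138, -0.001, -0.0]
force: [-3.4, -14.8, -3.2]
opening: 0.0004
gripper_force: 6.7
```

The lever is against its stop: 15 N with no further motion. I'll back off, rise and check.

Emit:
{"fn": "move_arm", "kwargs": {"deltas": [0,0.015,0,0,0,0,0,0,0.04,0,0,0,0,0,0,0.04,-0.05,0,0,0,0,-0.03,0.02,-0.1,0,0,0,0,-0.08,-0.02,-0.15,0,0,0,0,-0.12,-0.06,-0.17,0,0,0,0,-0.12,-0.1,-0.17,0,0,0,0,-0.12,-0.13,-0.17,0,0,0,0,-0.12,-0.13,-0.17,0,0,0,0,-0.12,-0.13,-0.17,0,0,0,0]}}

```text
t: 12.8
tool_pos: [0.3737, -0.0831, 0.2816]
orientation: [-3.141, -0.001, -0.0]
force: [0.3, -0.6, 0.2]
opening: 0.0004
gripper_force: 0.0
```

```bash
python3 - <<'E'
from h import *
s=robot.read_state();print(s["t"],s["tool_pos"],s["force"])
p,d=robot.read_camera("wrist");cv2.imwrite("pics/w6.png",cv2.resize(p[...,::-1],(800,600)))
P=wcloud(d,s["tool_pos"],s["orientation"])
lever(P,p,d);spoutline(P,d,.425,.54);rim(P,d)
E
```

```text
12.8 [ 0.37367564 -0.08309245  0.28161374] [ 0.3363895  -0.60201471  0.22528168]
lever 1008 ((500.0187072753906, -189.96099853515625), (66.3969955444336, 20.428186416625977), 2.579822540283203) dir angle vs x 0.0459347
width [0.045 0.045 0.045 0.045 0.045 0.045 0.045 0.045 0.045 0.045 0.045 0.045
 0.045 0.045 0.045 0.046 0.046 0.045 0.045 0.045 0.045 0.045 0.045 0.045]
slope 0.019632221791504485 y at pivot 0.04361427875641106 y at x.437 0.0405025716024576
rim 469 [0.4392 0.0398 0.0427] [[0.395, -0.005], [0.482, 0.068]]
```

View pics/w6.png

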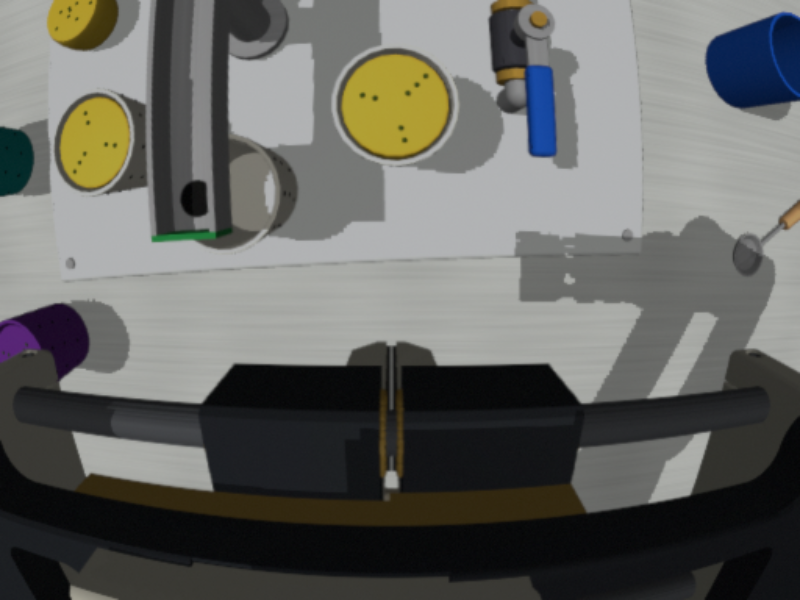

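The lever at (541,110) lies in line with its pipe: its direction is 0.046 rad against the station's yaw of 0.043. The spout outlet is still within about 1 mm of the empty mould's centre sideways, and the moulds have not moved. Handing in.

```bash
python3 -c "
from plant import robot
print(robot.close_job())"
```

```text
the job is handed in; nothing more can be done
None
```

The job is handed in at about 13 s: the spout outlet hangs over the middle of the empty mould, within about 1 mm sideways by the wrist camera. The valve lever was then pushed to its fully open stop, in line with its pipe, and the moulds stayed where they stood.

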